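# Close the solvent filter housing

## Task

Put the loose filter disk into the mouth of the upright filter housing, stud up and lying flat on its seat, and let go of it; then put the retaining ring over it and screw the ring on clockwise until it is home and holds the disk down firmly. Find the thread by feel and be gentle: do not force the disk or the ring, and leave the jar, the beaker and the spanner where they are.

Things in the scene. Friction and masses are not known exactly. Their poses are not given: they have to be found in the camera images.
- housing: Fixed upright steel filter housing: base plate 84 x 84 x 12 mm, round body 54 mm across up to 60 mm, neck 40 mm across up to its rim at 85 mm. Origin: centre of the underside, z up. Outside on the neck: three equal thread ramps (48 mm across), each 64 degrees long with 56 degree gaps between. How the ramps are turned about z is NOT tied to this frame: it must be felt or seen.
- mouth (a point): Centre of the neck's rim, 85 mm above the bench, axes as the housing's. The mouth is a round hole 31 mm across; in it, 6 mm below the rim, a rubber-faced seat on a spring (preload 2.5 N, 2.5 N per mm, 4.5 mm travel). The upper faces of the thread ramps lie 1.5 mm (start) to 5.5 mm (end) below the rim.
- disk: Loose dark filter disk 29 mm across, 9 mm thick, with a chamfered lower edge and a round upright stud on top, 12 mm across, 16 mm tall (25 mm in all); about 50 g. Origin: centre of the underside, z along the stud. Lies flat on the bench, stud up. On its seat in the mouth its underside is 6 mm below the rim and its flat top 3 mm above it.
- ring: Loose aluminium ring, 58 mm across, 17 mm tall, about 70 g, lying right way up: 4 mm flange on top with a 20 mm hole (the stud passes through), below it a skirt 50 mm wide inside, open downward, with three inward lugs at its lower edge (3.5 mm tall, 16 degrees wide, 120 degrees apart, one on its +x axis; dark ridges on the flange mark them). Origin: centre of the lower edge, z up.
- ring_top (a point): Centre of the ring's top face, 17 mm above its origin. Set on the neck over the seated disk, the ring's lower edge is 10 mm below the rim if its lugs have dropped into the gaps between the ramps, but only 1.5 to 5.5 mm below while they lie on the ramps: lifted, turned and set down again, or turned while resting, it drops within 100 degrees. Gaps leave the lugs 40 degrees of play.
- ring_lug (a point): Inner face of one lug of the ring, 21.5 mm from its axis on its +x. Lugs in the gaps, the ring is pushed down 2.5 mm against the spring (to 9 N) and turned clockwise seen from above: home after 35 to 80 degrees, hard stop (do not load it over 1 N m) after 50 to 95, depending on where in the gap it dropped. Home, its lower edge is 12.5 mm below the rim and it stays there when released.
- jar: Bystander: amber glass bottle 60 mm across, 110 mm tall. Origin: centre of the underside.
- beaker: Bystander: glass beaker 66 mm across, 80 mm tall. Origin: centre of the underside.
- spanner: Bystander: steel spanner 160 mm long lying on the bench. Origin: its middle on the underside.

How it is judged:
By the outcome, as a careful person would: the job done as asked, in the order asked, and still so for the second after the job is handed in, with the robot touching nothing.
It also fails if it takes over 67 s, if anything falls off the work surface, if the arm or the gripper's body presses on something with over 40 N, if the wrist force passes 120 N, or if a joint passes its speed limit or range.

## Robot

A 6-joint arm with a two-finger parallel gripper is mounted at the origin on the work surface. World frame = base frame: x ahead of the robot, y to its left, z up, the work surface at z = 0. Lengths are in m, angles in rad, forces in N, time in s.
With the tool pointing down it reaches from about 0.275 to 0.85 m from the base axis. Payload 19 kg.
Tool frame: the origin (TCP) lies on the centre line of the jaws, within the pads' length; the fingertips stand 8 mm ahead of it and the grasp point (between the pads) lies 11 mm behind it; z points along the fingers, y is the line along which they close (so a half turn about z gives the same grasp; the last joint's range is limited). The gripper opens to 85 mm and grips with 20 to 120 N. Pads are 22 mm wide; open, the fingers measure 114 mm over their backs; the gripper's body (76 mm by 85 mm) begins 54 mm behind the grasp point. The pads swing forward as they close: fully open they stand 13 mm farther back than shut.
Start: joints at [1.159, 0.15, 1.437, -0, 1.554, -0.134], TCP at [0.158, 0.553, 0.239] pointing down, gripper open.
Joint ranges: [-2.8, 2.8], [-0.68, 2.1], [0.12, 2.68], [-1.39, 4.53], [0.16, 2.79], [-2.81, 2.81]. Speed limits (rad/s): [1.89, 1.89, 2.22, 3.01, 3.01, 3.01].

## Interface

Orientations are given as a unit quaternion [w, x, y, z].
In Python, from bench import ctrl gives the robot as it stands. Calls block until the motion is done:
- ctrl.reach(position, orientation): joint-space move of the TCP to a pose.
- ctrl.line_to(position, orientation=None, rate=0.15, max_force=None): straight line of the TCP; orientation=None keeps the orientation; rate is the mean speed in m/s. With max_force (N) it stops when the force on the tool has changed by that much, and returns True; else False.
- ctrl.move_j(angles): joint-space move.
- ctrl.set_gripper(opening): opening from 0.0 (shut) to 1.0 (fully open); the grip force is fixed at half the most; returns when the fingers have stopped.
- ctrl.hold(seconds).
- ctrl.ik(position, orientation): joint angles nearest the present ones, or None.
- ctrl.read_state(): the state.
- ctrl.read_camera(name): name is "side" or "top"; returns a dict with "color" (384x512x3 uint8, red, green, blue), "vfov" (degrees; the focal length in pixels is half the picture's height over the tangent of half this angle, whatever the lens; pixels are square), "cx", "cy" (the principal point, pixels), "dist" ([k1, k2, p1, p2, k3] as OpenCV has them; the pictures are not rectified), "cam_to_world" (4x4, takes a point from camera to world coordinates). Camera axes: x right, y down, z forward; pixel columns grow to the right and rows downward; lengths in m; the calibration is good to about 2 mm. A picture is of the moment at which its call begins. There is no depth.
A pose or a line that the arm cannot do raises ctrl.MotionError and nothing moves.
- ctrl.finish_job(): hands the job in; it is judged then, once.
The state is a dict: "clock": time; "joint_positions": joint angles; "dq": joint speeds; "joint_efforts": joint torques, N m; "tool_pos": TCP position; "orientation": TCP orientation; "force": force on the tool from outside, world axes, zero at the start; "moment": the same for the moment, N m; "opening": opening from 0.0 (shut) to 1.0 (fully open); "grasp_force": force on a finger pad.
Only numpy, scipy, OpenCV 4.12 (cv2) and the standard library are available. Lean on these libraries where they do the work, as an engineer would, in place of code of your own. Each camera call takes 0.05 s, during which the arm holds its last target. There are 200 camera calls.

## Working session

There is one attempt and no reset: what is moved stays moved. The work goes in short steps, each a Python script; the robot and the scene stay as the last script left them, time stands still between calls to the robot, and variables do not carry over. Pictures are saved under pics/ and viewed, at most 10 in all, crops included, and the job is handed in when it is done.

```bash
ls; mkdir -p pics
python3 - <<'E'
from bench import ctrl
import cv2,numpy as np
for n in("top","side"):
    c=ctrl.read_camera(n); cv2.imwrite(f"pics/{n}0.png",c["color"][:,:,::-1]); print(n,c["vfov"],c["cx"],c["cy"],c["dist"]); print(np.round(c["cam_to_world"],3))
s=ctrl.read_state(); print(s)
E
```

```text
pics
top 45.432303883328814 258.9542512695294 186.54740313032087 [-0.14646319  0.          0.          0.          0.        ]
[[-0.017 -0.994  0.111  0.454]
 [-1.     0.018  0.004  0.004]
 [-0.006 -0.111 -0.994  1.4  ]
 [ 0.     0.     0.     1.   ]]
side 42.72130559380336 256.30950214975496 187.63583097693393 [0.01321369 0.         0.         0.         0.        ]
[[-0.978 -0.156  0.137  0.461]
 [-0.207  0.691 -0.693  0.836]
 [ 0.013 -0.706 -0.708  0.916]
 [ 0.     0.     0.     1.   ]]
{'clock': 0.1, 'joint_positions': array([ 1.15900613e+00,  1.50934752e-01,  1.43791408e+00, -1.83810502e-05,
        1.55380424e+00, -1.33986289e-01]), 'dq': array([ 0.00072911,  0.00072484, -0.00170194,  0.00203828, -0.00068881,
        0.00208926]), 'joint_efforts': array([ 5.00003138e-03, -7.14375615e+01, -5.71794212e+01, -1.83803663e-04,
        6.88669214e-03,  3.20466086e-05]), 'tool_pos': array([0.15762739, 0.55276598, 0.23876286]), 'orientation': array([-1.34050177e-04,  1.38455549e-01,  9.90368507e-01, -5.13067979e-04]), 'force': array([-0.13717542, -0.11866368,  0.0003389 ]), 'moment': array([ 0.04105281, -0.0478441 , -0.01573443]), 'grasp_force': 0.0, 'opening': 0.9997262966951426}
```

View pics/top0.png

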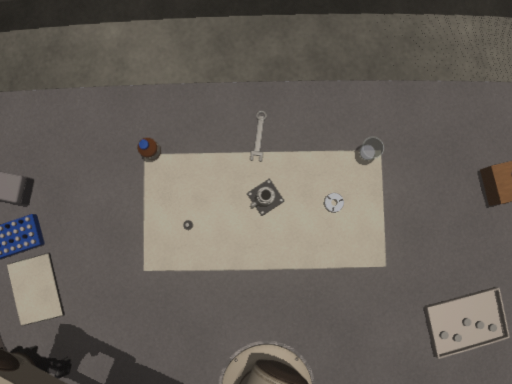

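View pics/side0.png

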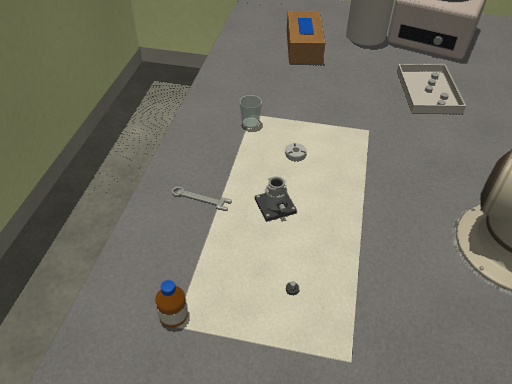

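The top view shows the disk at about (188,225), the housing at (265,196) and the ring at (334,203). In the side view they are at (292,288), (276,190) and (296,152). I'll enlarge these.

```bash
cat > h.py <<'E'
import cv2,numpy as np
from bench import ctrl
def K(c):
    f=c["color"].shape[0]/2/np.tan(np.radians(c["vfov"]/2)); return np.array([[f,0,c["cx"]],[0,f,c["cy"]],[0,0,1.]])
def cast(c,uv,z):
    p=cv2.undistortPoints(np.array(uv,float).reshape(-1,1,2),K(c),np.array(c["dist"])).reshape(-1,2)
    T=np.array(c["cam_to_world"]); d=np.c_[p,np.ones(len(p))]@T[:3,:3].T; o=T[:3,3]
    return (o+d*((z-o[2])/d[:,2])[:,None])[:,:2]
def proj(c,P):
    T=np.linalg.inv(np.array(c["cam_to_world"])); r,_=cv2.Rodrigues(T[:3,:3])
    return cv2.projectPoints(np.array(P,float).reshape(-1,1,3),r,T[:3,3],K(c),np.array(c["dist"]))[0].reshape(-1,2)
def crop(c,u,v,h=20,k=6):
    return cv2.resize(c["color"][v-h:v+h,u-h:u+h,::-1],None,fx=k,fy=k,interpolation=cv2.INTER_NEAREST)
def shot(name,rows):
    cv2.imwrite(f"pics/{name}.png",np.vstack([np.hstack(r) for r in rows]))
E
python3 - <<'E'
from h import *
a=ctrl.read_camera("top");b=ctrl.read_camera("side")
shot("z0",[[crop(a,188,225),crop(a,265,196),crop(a,334,203)],[crop(b,292,288),crop(b,276,195),crop(b,296,152)]])
print(cast(a,[(188,225)],.02),cast(a,[(265,196)],.085),cast(a,[(334,203)],.017))
print(cast(b,[(292,288)],.012),cast(b,[(276,183)],.085),cast(b,[(296,152)],.017))
E
```

```text
[[0.49633558 0.2253608 ]] [[ 0.57424213 -0.00768896]] [[ 0.55536165 -0.21708042]]
[[0.4974027  0.23466001]] [[ 0.5787959  -0.00239492]] [[ 0.55606965 -0.20466557]]
```

View pics/z0.png

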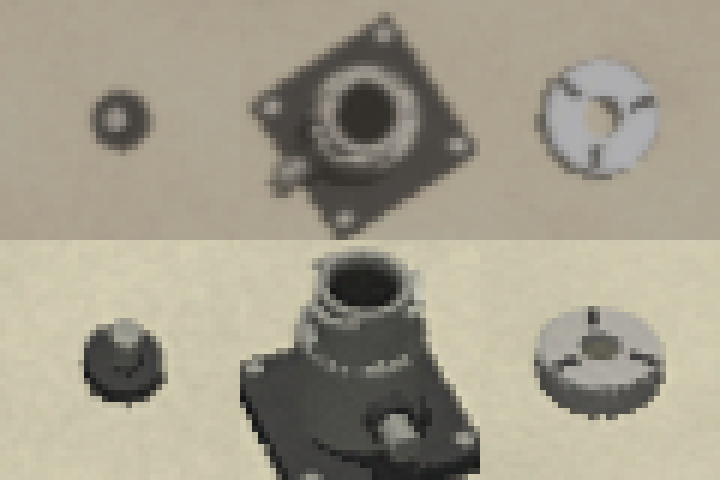

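```bash
cat >> h.py <<'E'
def quat(yaw): # tool down, tool y axis at angle yaw (x axis of tool at yaw+90 -> mirrored)
    from scipy.spatial.transform import Rotation as R
    y=np.array([np.cos(yaw),np.sin(yaw),0]);z=np.array([0,0,-1.]);x=np.cross(y,z)
    q=R.from_matrix(np.c_[x,y,z]).as_quat(); return q[[3,0,1,2]]
E
python3 - <<'E'
from h import *
a=ctrl.read_camera("top");b=ctrl.read_camera("side")
for n,ua,ub,z in(("disk",(187.2,224.5),(292.3,281.8),.025),("mouth",(265.5,194.2),(276.5,181.7),.085),("ring",(333.6,202.2),(295.5,149.3),.017)):
    print(n,cast(a,[ua],z),cast(b,[ub],z))
# automatic: ring bright blob (top view), disk dark blob
ga=cv2.cvtColor(a["color"],cv2.COLOR_RGB2HSV); gb=cv2.cvtColor(b["color"],cv2.COLOR_RGB2HSV)
for n,g,c,u,v,h,z in(("disk",ga,a,188,225,12,.006),("disk",gb,b,292,288,12,.009)):
    w=g[v-h:v+h+1,u-h:u+h+1,2]; m=(w<110).astype(np.uint8); k,l,st,ce=cv2.connectedComponentsWithStats(m); i=1+st[1:,4].argmax(); p=ce[i]+[u-h,v-h]; print(n,st[i],p,cast(c,[p],z))
for n,g,c,u,v,h,z in(("ring",ga,a,334,202,16,.017),("ring",gb,b,296,150,18,.012)):
    w=g[v-h:v+h+1,u-h:u+h+1]; m=((w[...,1]<45)).astype(np.uint8); k,l,st,ce=cv2.connectedComponentsWithStats(m); i=1+st[1:,4].argmax(); cn=max(cv2.findContours((l==i).astype(np.uint8),0,1)[0],key=len); e=cv2.fitEllipse(cn); p=np.array(e[0])+[u-h,v-h]; print(n,st[i],e,p,cast(c,[p],z))
p0=np.array([.1576,.5528,.2388])
for p in([.497,.228,.1],[.576,-.005,.15],[.556,-.212,.1]):
    for yaw in np.radians([-150,-120,-90,-60,-30,0,30,60,90,120,150,180]):
        q=ctrl.ik(np.array(p),quat(yaw)); print(p[1],round(np.degrees(yaw)),None if q is None else np.round(q,2)[[0,5]],end=' ')
    print()
E
```

```text
disk [[0.49771686 0.2269771 ]] [[0.49869777 0.22769851]]
mouth [[ 0.57941878 -0.0092238 ]] [[ 0.57841906 -0.00707591]]
ring [[ 0.55781538 -0.21594118]] [[ 0.55918662 -0.21578158]]
disk [ 8  8  9  9 54] [187.94444444 224.81481481] [[0.49732616 0.22777268]]
disk [  6   7  13  12 126] [291.88095238 288.95238095] [[0.49739688 0.23510972]]
ring [   0    0   33   33 1089] ((16.0, 16.0), (37.880062103271484, 37.880062103271484), 0.0) [334. 202.] [[ 0.55839981 -0.21718248]]
ring [   0    0   37   37 1369] ((18.0, 18.0), (42.61102294921875, 42.61102294921875), 0.0) [296. 150.] [[ 0.55789676 -0.21895301]]
0.228 -150 None 0.228 -120 [0.29 2.38] 0.228 -90 [0.29 1.86] 0.228 -60 [0.29 1.34] 0.228 -30 [0.29 0.81] 0.228 0 [0.29 0.29] 0.228 30 [ 0.29 -0.23] 0.228 60 [ 0.29 -0.76] 0.228 90 [ 0.29 -1.28] 0.228 120 [ 0.29 -1.81] 0.228 150 [ 0.29 -2.33] 0.228 180 None 
-0.005 -150 [-0.14  2.48] -0.005 -120 [-0.14  1.95] -0.005 -90 [-0.14  1.43] -0.005 -60 [-0.14  0.9 ] -0.005 -30 [-0.14  0.38] -0.005 0 [-0.14 -0.14] -0.005 30 [-0.14 -0.67] -0.005 60 [-0.14 -1.19] -0.005 90 [-0.14 -1.71] -0.005 120 [-0.14 -2.24] -0.005 150 [-0.14 -2.76] -0.005 180 None 
-0.212 -150 [-0.49  2.12] -0.212 -120 [-0.49  1.6 ] -0.212 -90 [-0.49  1.08] -0.212 -60 [-0.49  0.55] -0.212 -30 [-0.49  0.03] -0.212 0 [-0.49 -0.49] -0.212 30 [-0.49 -1.02] -0.212 60 [-0.49 -1.54] -0.212 90 [-0.49 -2.06] -0.212 120 [-0.49 -2.59] -0.212 150 None -0.212 180 [-0.49  2.65]
```

Run:
```python
from h import *
D=np.array([.498,.2275])
ctrl.reach([*D,.075],quat(0)); ctrl.set_gripper(.45)
ctrl.line_to([*D,.0205],rate=.08,max_force=8)
s=ctrl.read_state(); print(s["clock"],s["tool_pos"],s["force"])
ctrl.set_gripper(0); s=ctrl.read_state(); print(s["opening"],s["grasp_force"],s["force"])
ctrl.set_gripper(.3)
q=ctrl.ik([*D,.0205],quat(np.pi/2)); ctrl.move_j(q)
ctrl.set_gripper(0); s=ctrl.read_state(); print(s["clock"],s["tool_pos"],s["opening"],s["grasp_force"],s["force"])
ctrl.line_to([*D,.14],rate=.12)
ctrl.reach([.579,-.008,.135],quat(np.pi/2))
s=ctrl.read_state(); print(s["clock"],s["tool_pos"],s["opening"],s["force"])
a=ctrl.read_camera("top");b=ctrl.read_camera("side")
shot("z1",[[crop(a,265,196,25),crop(b,276,175,25)]])
```

```text
3.4667 [0.49825504 0.22758793 0.02083159] [-0.65919704  0.37456579  0.13015514]
0.10021535919230527 58.63569259643555 [-0.54935191 -0.55759042  5.25651109]
5.9167 [0.4980704  0.22750972 0.0206862 ] 0.10490647844969528 58.63286733627319 [-0.83466381 -0.59501077  4.40167644]
8.05 [ 0.57879593 -0.00699207  0.13488847] 0.10042934709260672 [ 0.69140009  0.76590278 -0.7912882 ]
```

View pics/z1.png

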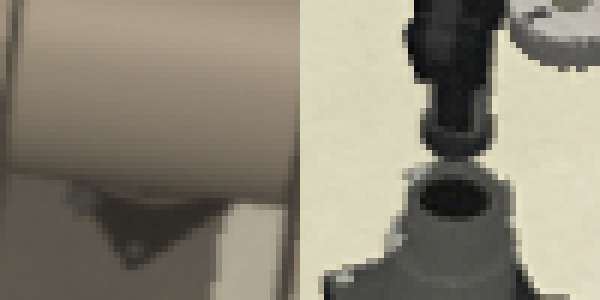

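The side view shows the held disk centred near crop column 457 and the hole's ellipse centred near (454,199), so they are almost aligned. I'll calculate the offset.

Run:
```python
from h import *
b=ctrl.read_camera("side"); s=ctrl.read_state(); t=s["tool_pos"]
g=cv2.cvtColor(b["color"],cv2.COLOR_RGB2GRAY)
print(g[174:192,268:286])
print("disk bottom/top centre pred",proj(b,[[t[0],t[1],t[2]-.0207],[t[0],t[1],t[2]-.0117]]), t)
th=np.linspace(0,2*np.pi,60)
M=np.c_[.579+.0155*np.cos(th),-.008+.0155*np.sin(th),0*th+.085]; p=proj(b,M); print("rim pred",p.min(0),p.max(0))
M=np.c_[t[0]+.0145*np.cos(th),t[1]+.0145*np.sin(th),0*th+t[2]-.0117]; p=proj(b,M); print("disk pred",p.min(0),p.max(0))
print(g[164:178,268:286])
```

```text
[[214 213 210 195  61  28  36  39  37  38  37  36  29  35 112 214 214 210]
 [213 214 214 217 200  65  29  36  38  39  36  32  56 140 211 216 214 213]
 [215 215 216 216 214 174  94  53  45  44  56 111 182 217 220 218 216 213]
 [216 213 186 172 143  96  83  82  81  89  79  86 111 174 220 217 214 213]
 [182 151 161 157 113  79  81  83  85  83  83  79  79  99 144 197 220 217]
 [149 127 157 113  79  76  67  56  58  59  73  81  79  77  83 134 226 197]
 [208 144  88  74  48  33  30  28  28  24  31  39  59  77  75  84 110 120]
 [190  84  72  56  23  23  22  22  23  22  20  23  31  52  76  77  77  96]
 [170  72  68  33  23  24  24  22  22  24  21  21  16  30  57  75  78  88]
 [169  73  75  13  22  24  24  23  25  28  25  20  25  21  48  81  78  88]
 [151  74  79  42  21  18  23  25  22  27  20  24  21  27  57  82  78  88]
 [117  71  78  76  59  30  17  20  19  15  17  20  27  56  80  78  74  82]
 [ 80  78  77  79  81  79  64  63  49  48  54  68  80  82  80  76  78 105]
 [ 74  81  82  79  81  84  84  84  85  83  82  81  84  78  78  78  78  93]
 [ 70  76  80  78  79  79  80  82  80  81  82  81 
[... 857 characters left out ...]
 81  87 148 222 214 211]
 [212 214 204  85  62  50  25  24  23  27  27  44  82  71  75 155 212 209]
 [213 213 203  68  55  48  23  27  28  25  23  40  83  64  58 147 217 210]
 [211 212 202  68  49  57  50  35  35  20  28  51  83  62  61 147 217 213]
 [212 215 202  63  33  41  42  50  51  60  59  70  63  44  59 144 215 213]
 [212 215 206 105  25  35  39  39  39  40  43  43  42  29  78 175 216 212]
 [214 213 210 195  61  28  36  39  37  38  37  36  29  35 112 214 214 210]
 [213 214 214 217 200  65  29  36  38  39  36  32  56 140 211 216 214 213]
 [215 215 216 216 214 174  94  53  45  44  56 111 182 217 220 218 216 213]
 [216 213 186 172 143  96  83  82  81  89  79  86 111 174 220 217 214 213]]
```

Run:
```python
from h import *
M=np.array([.5787,-.0078])
ctrl.hold(.2); print(ctrl.read_state()["tool_pos"])
offs=[(0,0)]+[(r*np.cos(t),r*np.sin(t)) for r,n in((.0012,6),(.0022,8)) for t in np.arange(n)*2*np.pi/n]
ctrl.line_to([*M,.112],rate=.06)
print(ctrl.read_state()["tool_pos"])
for o in offs:
    ctrl.line_to([*(M+o),.1085],rate=.03)
    h=ctrl.line_to([*(M+o),.0993],rate=.02,max_force=4)
    s=ctrl.read_state(); print(round(s["clock"],2),np.round(o,4),h,np.round(s["tool_pos"],4),np.round(s["force"],2))
    if s["tool_pos"][2]<.1025 or s["clock"]>19: break
```

```text
[ 0.57895483 -0.00728165  0.13507637]
[ 0.57862164 -0.00782549  0.11172819]
9.81 [0 0] False [ 0.5787 -0.0078  0.0994] [-0.43  0.03  2.4 ]
```

Run:
```python
from h import *
M=np.array([.5787,-.0078]); R=np.array([.5583,-.216]); d=np.radians
ctrl.set_gripper(.35); s=ctrl.read_state(); print(s["clock"],s["force"])
ctrl.line_to([*M,.15],rate=.12)
b=ctrl.read_camera("side"); 
ctrl.reach([*R,.07],quat(d(10))); ctrl.set_gripper(1)
b2=ctrl.read_camera("top")
shot("z2",[[crop(b,276,175,25),crop(b2,265,196,25)]])
h=ctrl.line_to([*R,.008],rate=.08,max_force=8)
s=ctrl.read_state(); print(h,s["clock"],s["tool_pos"],s["force"])
ctrl.set_gripper(0); s=ctrl.read_state(); print(s["clock"],s["opening"],s["grasp_force"],s["force"])
```

```text
10.1417 [-0.13535374 -0.69917738 -0.406277  ]
False 13.3417 [ 0.5585909  -0.21615048  0.00846728] [ 1.01074955 -0.86625342  0.63877153]
13.75 0.6588865838644148 62.130788303911686 [-4.29547962  1.80518579 12.3589445 ]
```

View pics/z2.png

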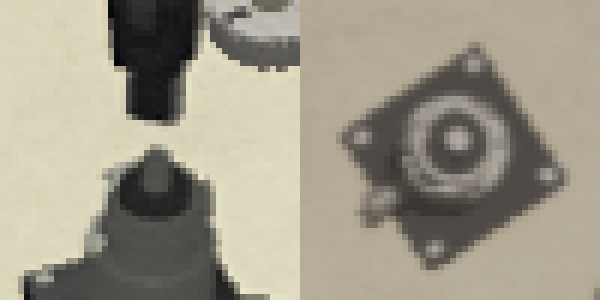

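The disk sits centred and flat in the mouth with its stud up. Next I'll regrip the ring at 90° and feel for the gaps.

```bash
cat > ring.py <<'E'
from h import *
M=np.array([.5787,-.0078]); R=np.array([.5583,-.216]); d=np.radians
ctrl.set_gripper(.85)
ctrl.line_to([*R,.0105],rate=.05)
ctrl.move_j(ctrl.ik([*R,.0105],quat(d(100)))); ctrl.line_to([*R,.0105],rate=.03)
ctrl.set_gripper(0); s=ctrl.read_state(); g=s["tool_pos"][2]; print(s["clock"],"g",g,s["tool_pos"],s["opening"],s["grasp_force"],s["force"],s["joint_positions"][5])
ctrl.line_to([*R,.14],rate=.12)
ctrl.reach([*M,.14],quat(d(100)))
for yaw in (100,68,36,4):
    ctrl.line_to([*M,.087+g],quat(d(yaw)),rate=.06 if yaw==100 else .004)
    h=ctrl.line_to([*M,.0745+g],rate=.015,max_force=3.5)
    s=ctrl.read_state(); e=s["tool_pos"][2]-g-.085
    print(yaw,h,round(s["clock"],2),np.round(s["tool_pos"],4),"edge",round(e*1e3,2),np.round(s["force"],1),np.round(s["moment"],2))
    if e<-.0085: break
E
python3 ring.py
```

```text
16.325 g 0.011288095829786448 [ 0.55848698 -0.21613679  0.0112881 ] 0.6589058247722148 62.441094405949116 [-3.87358158e+00  6.52363470e-03  1.00513646e+01] -2.24299891022506
100 True 19.82 [ 0.5788 -0.0078  0.0907] edge -5.6 [-1.  -0.   7.4] [0.02 0.27 0.07]
68 False 22.98 [ 0.5788 -0.0078  0.086 ] edge -10.33 [-1.1  0.2  1.5] [-0.    0.2   0.02]
```

```bash
cat > turn.py <<'E'
from h import *
M=np.array([.5787,-.0078]); g=.0113; d=np.radians
h=ctrl.line_to([*M,.0722+g],rate=.01,max_force=13)
s=ctrl.read_state(); print(h,round(s["clock"],2),"edge",round((s["tool_pos"][2]-g-.085)*1e3,2),np.round(s["force"],1),np.round(s["moment"],2))
q0=ctrl.ik([*M,.0722+g],quat(d(68))); m0=s["moment"][2]
a=0
while a<96:
    a+=4 if a<28 else 2
    q=q0.copy(); q[5]+=d(a); ctrl.move_j(q); s=ctrl.read_state(); m=s["moment"][2]-m0
    print(a,round(s["clock"],2),"edge",round((s["tool_pos"][2]-g-.085)*1e3,2),"j6",round(np.degrees(s["joint_positions"][5]-q0[5]),1),np.round(s["force"],1),round(m,3),round(s["opening"],3))
    if abs(m)>.35 or s["clock"]>50 or s["force"][2]>25: break
E
python3 turn.py
```

```text
False 23.36 edge -12.48 [-2.9 -0.3  6.8] [ 0.03  0.43 -0.01]
4 23.61 edge -12.38 j6 4.0 [-1.1  1.   7.1] -0.033 0.653
8 23.86 edge -12.35 j6 8.0 [-0.5  0.9  6.7] -0.044 0.65
12 24.11 edge -12.33 j6 12.0 [-0.3  0.4  6. ] -0.008 0.654
16 24.36 edge -12.34 j6 16.0 [0.1 1.  6.8] -0.066 0.653
20 24.61 edge -12.35 j6 20.0 [-0.2  0.8  5.8] -0.091 0.655
24 24.86 edge -12.35 j6 24.0 [-1.2  1.2  7.2] -0.056 0.649
28 25.11 edge -12.36 j6 28.0 [-1.1  0.9  6.5] -0.032 0.651
30 25.36 edge -12.39 j6 30.0 [-1.1  1.6  7.4] -0.061 0.653
32 25.61 edge -12.35 j6 32.0 [-1.3  1.2  7.1] -0.02 0.655
34 25.86 edge -12.38 j6 34.0 [-0.3  0.5  6.7] -0.018 0.653
36 26.11 edge -12.39 j6 36.0 [-0.8  2.1  7.5] -0.027 0.653
38 26.36 edge -12.38 j6 38.0 [-1.6  1.5  5.8] -0.023 0.655
40 26.61 edge -12.37 j6 40.0 [-0.7  1.7  7.1] -0.011 0.655
42 26.86 edge -12.35 j6 42.0 [-0.5  1.4  7.5] -0.025 0.65
44 27.11 edge -12.34 j6 44.0 [-1.3  0.9  5.6] -0.028 0.655
46 27.36 edge -12.33 j6 46.0 [0.1 1.6 7.7] -0.033 0.655
48 27.61 edge -12.35 j6 48.0 [0.  0.8 7. ] -0.019 0.654
50 27.86 edge -12.36 j6 50.0 [0.2 2.  7. ] -0.016 0.
[... 353 characters left out ...]

64 29.61 edge -12.38 j6 64.0 [-0.4  2.1  6.5] 0.005 0.649
66 29.86 edge -12.43 j6 66.0 [-0.1  1.4  5.5] -0.092 0.652
68 30.11 edge -12.41 j6 68.0 [-0.2  2.1  6.2] -0.076 0.652
70 30.36 edge -12.44 j6 70.0 [-1.3  1.6  6. ] 0.009 0.656
72 30.61 edge -12.44 j6 72.0 [-0.2  1.7  6. ] -0.036 0.652
74 30.86 edge -12.46 j6 74.0 [-0.6  1.1  6.5] -0.021 0.655
76 31.11 edge -12.46 j6 76.0 [-0.5  1.2  5.5] -0.066 0.657
78 31.36 edge -12.48 j6 78.0 [0.4 1.4 5.7] -0.021 0.652
80 31.61 edge -12.47 j6 80.0 [-2.   1.2  6. ] -0.061 0.652
82 31.86 edge -12.48 j6 82.0 [-1.5  0.9  6.4] 0.043 0.656
84 32.11 edge -12.51 j6 84.0 [-1.7  3.8  8. ] 0.304 0.654
86 32.36 edge -12.51 j6 86.0 [-3.7  6.   7.4] 0.676 0.652
```

Run:
```python
from h import *
M=np.array([.5787,-.0078]); g=.0113
s=ctrl.read_state(); q=np.array(s["joint_positions"]); q[5]-=np.radians(2.5); ctrl.move_j(q)
s=ctrl.read_state(); p=s["tool_pos"]; print(s["force"],s["moment"][2])
h=ctrl.line_to([*M,p[2]+.002],rate=.006,max_force=10); s=ctrl.read_state(); print("pull",h,(s["tool_pos"][2]-g-.085)*1e3,s["force"])
ctrl.line_to([*M,p[2]],rate=.01)
ctrl.set_gripper(1); ctrl.line_to([*M,.17],rate=.1)
b=ctrl.read_camera("side"); ctrl.reach([.45,.2,.25],quat(np.radians(0))); a=ctrl.read_camera("top"); b2=ctrl.read_camera("side")
shot("z3",[[crop(b2,276,180,25),crop(a,265,196,25)]]); cv2.imwrite("pics/side3.png",b2["color"][:,:,::-1]); print(ctrl.read_state()["clock"])
for z in(.0895,.092): # ring top face extent home / not home
    th=np.linspace(0,6.28,90); P=proj(b2,np.c_[M[0]+.029*np.cos(th),M[1]+.029*np.sin(th),0*th+z]); print(z,P.min(0),P.max(0))
```

```text
[-1.1048073   2.42284726  4.75902926] 0.1255818606304797
pull True -12.38092144694461 [1.64592998 0.84653079 2.91765594]
35.6917
0.0895 [264.51083909 171.90965985] [288.53268273 188.66809582]
0.092 [264.53670014 171.16705562] [288.59451539 187.9249006 ]
```

View pics/z3.png

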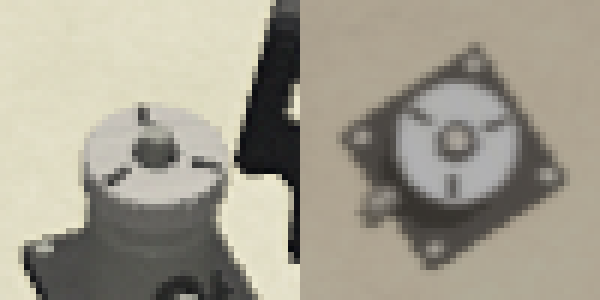

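View pics/side3.png

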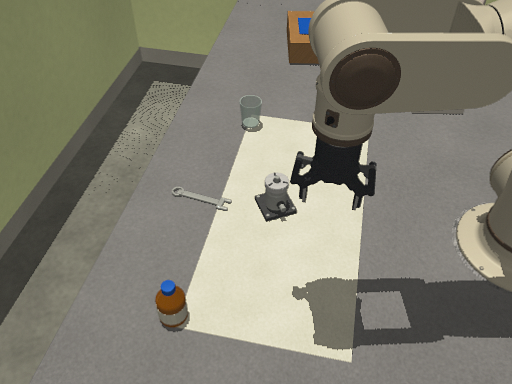

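The ring lies level around the stud at the predicted home height: its top face spans rows 171.5–189, against 171.9–188.7 predicted. The jar, beaker and spanner are where they were, and the gripper is clear.

```bash
python3 -c "
from bench import ctrl
print(ctrl.finish_job())"
```

```text
the job is handed in; nothing more can be done
None
```

The job is handed in at about 36 s of robot time: the disk is seated stud up, and the ring is screwed clockwise to its stop (0.68 N m at most), where it stayed home when let go, with the jar, beaker and spanner untouched.

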